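# Fit a splined coupling to a gearbox shaft

### The arm

A 6-joint arm with a two-finger parallel gripper is mounted at the origin on a cart in front of the work surface, level with it; the furniture and walls round the work are solid. World frame = base frame: x ahead of the robot, y to its left, z up, the work surface at z = 0. Lengths are in mm, angles in rad, forces in N, time in s.
With the tool pointing down it reaches from about 250 to 800 mm from the base axis. Payload 8.5 kg.
Tool frame: the origin (TCP) lies on the centre line of the jaws, within the pads' length; the fingertips stand ctrl.tip_reach ahead of it and the grasp point (between the pads) lies 2 mm behind it (ctrl.tip_reach is the distance from the TCP to the fingertips, in mm); z points along the fingers, y is the direction in which the jaws open and shut (so a half turn about z gives the same grasp; the last joint's range is limited). The gripper opens to 85 mm and grips with 20 to 120 N. Pads are 22 mm wide; open, the fingers measure 114 mm over their backs; the gripper's body (76 mm by 85 mm) begins 54 mm behind the grasp point. The pads swing forward as they close: fully open they stand 13 mm farther back than shut.
Start: joints at [0, 0.238, -0.013, 1.319, 0, 1.571], TCP at [524.958, -0, 248.276] pointing down, gripper open.
Joint ranges: [-2.66, 2.66], [-1.03, 1.9], [-1.14, 1.46], [-1.82, 2.27], [-1.45, 1.34], [-3.14, 3.14]. Speed limits (rad/s): [2.22, 2.22, 2.79, 3.14, 3.14, 3.14].

### API

Orientations are given as [roll, pitch, yaw] about the fixed x, y, z axes, in that order (R = Rz(yaw) Ry(pitch) Rx(roll)).
In Python, from workcell import ctrl gives the robot as it stands. The module is installed in compiled form; this text tells all that it offers.
- The arm moves only by the tool apply_moves, never from a script. Its arguments are lists of equal length, an entry for each row: "delta_pos": the shift along the tool's x, y, z in m, a list of three; "delta_rot": the turn, a rotation vector about the tool's x, y, z in degrees, a list of three. In form: {"delta_pos": [[tx, ty, tz], ...], "delta_rot": [[wx, wy, wz], ...]}. A call has exactly 8 rows; each row is the pose to reach, as a shift and turn from the pose commanded when the call began, along the tool's axes at that moment; what a row does not reach only later rows make up. A row lasts 1/10 s, in which the tool goes at most 50 mm and 8.59 degrees, less where a joint would pass 70% of its speed; a pose out of reach is approached as far as the arm can. A call with a gripper value outside its range is refused whole. "jaw" is the finger opening in m, from 0 to 0.0854, set as the call begins (left out, the last holds). The fingers move at their own pace and stop on an object; the grip force is fixed at half the most. Time passes only in rows, so rows that repeat a pose let the fingers close, or fill a call up. It gives the time, the measured TCP pose, the force and the opening at its end, in the units of the state.
- ctrl.observe(): the state, without advancing time (a new reading comes with each control period).
- ctrl.camera(name): name is "scene" or "top"; returns a dict with "pixels" (420x560x3 uint8, red, green, blue), "fx", "fy", "cx", "cy" (pixels), "pose" (4x4, takes a point from camera to world coordinates). Camera axes: x right, y down, z forward; pixel columns grow to the right and rows downward; lengths in mm; the calibration is good to about 2 mm. A picture is of the moment at which its call begins. There is no depth.
- ctrl.hand_in(): hands the job in, once; it reports no verdict.
The state is a dict: "clock": time; "joint_positions": joint angles; "qd": joint speeds; "tau": joint torques, N m; "eef_pos": TCP position; "ee_rot": TCP orientation; "force": force on the tool from outside, world axes, zero at the start; "ft_torque": the same for the moment, N m; "width": finger opening in mm.
Only numpy, scipy, OpenCV 4.12 (cv2) and the standard library are available. Lean on these libraries where they do the work, as an engineer would, in place of code of your own. Each camera call takes 0.05 s, during which the arm holds its last target.

### The job

Take the splined coupling out of its cradle and stand it on the bench, flange down, and let go of it there. Then take hold of it afresh, set it over the gearbox's upright splined shaft and rock it until the splines mesh and it slides fully home, and leave it there. Leave the glue bottle, the wax tin and the wooden cup where they stand.

Things in the scene. Friction and masses are not known exactly. Their poses are not given: they have to be found in the camera images.
- coupling_mid (a point): centre of the loose splined coupling, 107 mm long, 0.4 kg, at first lying level in the cradle. Its own z axis runs along it from the flanged end (z = -53.5 mm) to the plain end (+53.5). Dark flange 64 mm diameter, 12 mm thick; then a round barrel, 48 mm, to z = -7; then a square grip, 38 x 38 mm, faces square to own x and y, to z = +39.5; then a round spigot, 36 mm
- coupling_mouth (a point): centre of the coupling's flanged end face, the mouth of its bore; axes as at coupling_mid. The bore is 46 mm deep and blind: 26.6 mm diameter between six grooves, which are 8.4 mm wide and reach out to 37 mm diameter; one groove lies along the coupling's own +x, the others every 60 degrees
- cradle: fixed wooden cradle, base 84 (x) by 122 mm (y), 10 mm thick, origin under its centre. The coupling lies along its y axis, plain end to -y, axis 60 mm above the bench, grip faces level and upright, on two uprights 8 mm thick at y = +31 (under the barrel) and -47 mm (under the spigot), with V notches open upward, 53 mm high at most and 34 mm to either side; 70 mm clear between them
- shaft_seat (a point): centre of the seat, a steel disc of 68 mm diameter 60 mm above the bench, on top of the fixed green gearbox (foot 136 x 126 mm); the splined shaft stands on it; z up. Home is the coupling's flange flat on this seat. The shaft's turned position differs every time and is NOT given by these axes. It is stiff: it yields only above about 0.9 N m
- shaft_tip (a point): centre of the steel shaft's top end, 43 mm above the seat. Plain nose of 24 mm diameter (last 5 mm tapered) down to 30 mm above the seat, then six teeth, 6 mm wide, 34 mm over the teeth, every 60 degrees, down to the seat. Unmeshed, the coupling rests on the tooth ends, flange 30 mm above the seat, nose in the bore, and can be turned; it slides in within about 4 degrees of a match
- clear_spot (a point): a point on the bench top that is always clear, with about 40 mm of free surface all round, a good place to stand the coupling (any clear flat part of the bench will do). Two long turning tools, up to about 45 mm high, lie fixed along x between it and the cradle, at about y = -0.05 and y = +0.02 m
- glue: glue bottle, 52 mm diameter, 159 mm high, standing loose; origin at the centre of its underside; a bystander
- wax: round wax tin, 66 mm diameter, 28 mm high, loose; origin at the centre of its underside; a bystander
- cup: turned wooden cup, 66 mm diameter, 55 mm high, loose; origin at the centre of its underside; a bystander
Things that resemble listed ones, but are neither listed nor needed, are in the scene too. What is shaped like the part that bears coupling_mid but yellow is not meant.

How it is judged (in metres and radians):
On the way:
1. the coupling stands on the bench, flange down, let go by the robot (height (world z) of coupling_mid below 0.059 m and angle between coupling_mid's own z axis and vertical below 0.1 rad and contact force between each of the arm, the fingers and coupling below 0.2 N), for 0.2 s.
At the end, for the whole second after the job is handed in: the coupling is on the splined shaft, flange down, within 4 mm of the shaft's axis and upright within 0.06 rad, its flange within 3 mm of the seat, at rest (horizontal distance between coupling_mid and shaft_seat below 0.004 m and z of coupling_mid in the frame of shaft_seat between 0.0505 and 0.0565 m and angle between coupling_mid's own z axis and vertical below 0.06 rad and linear speed of coupling below 0.02 m/s); the robot touches nothing.
It fails at once if the glue bottle is shoved more than 30 mm or tipped (distance of glue from where it was at the start of the episode above 0.03 m or angle between glue's own z axis and vertical above 0.5 rad).
It fails at once if the wax tin is shoved more than 30 mm (distance of wax from where it was at the start of the episode above 0.03 m).
It fails at once if the wooden cup is shoved more than 30 mm or tipped (distance of cup from where it was at the start of the episode above 0.03 m or angle between cup's own z axis and vertical above 0.5 rad).
It also fails if it takes over 69 s, if anything falls off the work surface, if the arm or the gripper's body presses on something with over 40 N, if the wrist force passes 120 N, or if a joint passes its speed limit or range.

## Working session

There is one attempt and no reset: what is moved stays moved. The work goes in short steps, Python scripts to look and compute and a tool call to move; the robot and the scene stay as the last step left them, time stands still between calls to the robot, and variables do not carry over. Pictures are saved under pics/ and viewed, and the job is handed in when it is done.

Besides the shell and the picture viewer there is one more tool, called after "Call:" in YAML: its name, and indented under it one key for each argument. apply_moves: Moves the arm, as the interface text tells. Its arguments: {"type":"object","properties":{"delta_pos":{"type":"array","items":{"type":"array","items":{"type":"number"}}},"delta_rot":{"type":"array","items":{"type":"array","items":{"type":"number"}}},"jaw":{"type":"number"}},"required":["delta_pos","delta_rot"]}

```bash
mkdir -p pics; python3 - <<'E'
from workcell import ctrl
import cv2, numpy as np
np.set_printoptions(precision=4,suppress=True)
print(ctrl.tip_reach, ctrl.observe())
for n in ("scene","top"):
    c=ctrl.camera(n); cv2.imwrite(f"pics/{n}0.png",c["pixels"][:,:,::-1]); print(n,c["fx"],c["fy"],c["cx"],c["cy"]); print(c["pose"])
    np.savez(f"{n}0.npz",**c)
E
```

```text
17.0 {'clock': 0.0, 'joint_positions': array([ 0.    ,  0.2388, -0.0142,  1.3192,  0.    ,  1.5708]), 'qd': array([-0.0006,  0.0008, -0.0017, -0.0002, -0.0001,  0.001 ]), 'tau': array([  0.0013, -53.879 ,  34.6437,   0.0184,   0.0002,   0.0001]), 'eef_pos': array([524.6272,   0.0179, 247.671 ]), 'ee_rot': array([-3.1402, -0.    ,  1.5708]), 'force': array([-0.0472,  0.2261, -0.2015]), 'ft_torque': array([0.0079, 0.0041, 0.0332]), 'width': 85.50076259515205}
scene 479.64835284157255 479.64835284157255 284.1884828726371 214.74155851772383
[[  -0.5644   -0.3419    0.7514 -474.9315]
 [  -0.8255    0.2295   -0.5156  729.2972]
 [   0.0038   -0.9113   -0.4118  646.2829]
 [   0.        0.        0.        1.    ]]
top 496.90756982636333 496.90756982636333 289.6915382391457 197.7649117531501
[[  -0.0072   -0.9806    0.196   223.3958]
 [  -0.9998    0.0034   -0.0198   23.532 ]
 [   0.0188   -0.1961   -0.9804 1596.9412]
 [   0.        0.        0.        1.    ]]
```

View pics/scene0.png

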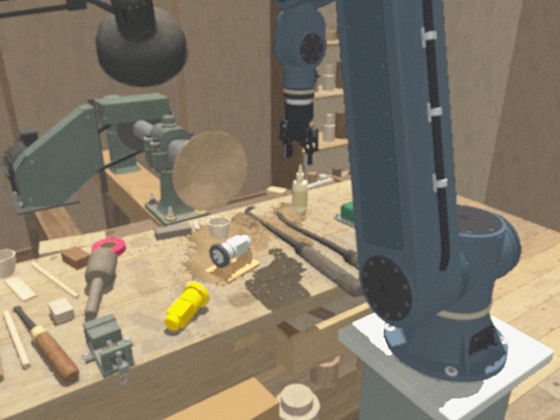

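View pics/top0.png

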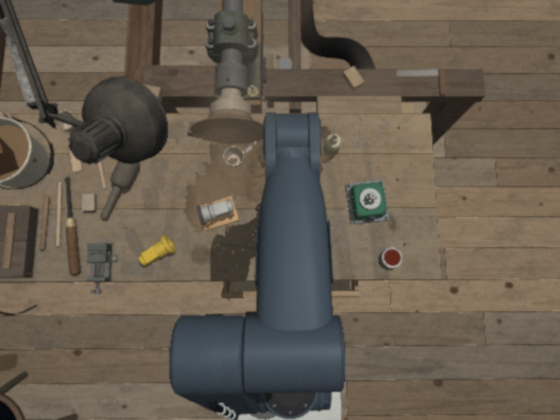

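```bash
python3 - <<'E'
import cv2
t=cv2.imread("pics/top0.png"); s=cv2.imread("pics/scene0.png")
a=cv2.resize(t[175:245,180:260],None,fx=5,fy=5,interpolation=cv2.INTER_CUBIC)
b=cv2.resize(t[165:235,335:405],None,fx=5,fy=5,interpolation=cv2.INTER_CUBIC)
cv2.imwrite("pics/c1.png",cv2.hconcat([a,b]))
cv2.imwrite("pics/c2.png",cv2.resize(s[205:290,190:310],None,fx=6,fy=6,interpolation=cv2.INTER_CUBIC))
E
```

```text
(no output)
```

View pics/c1.png

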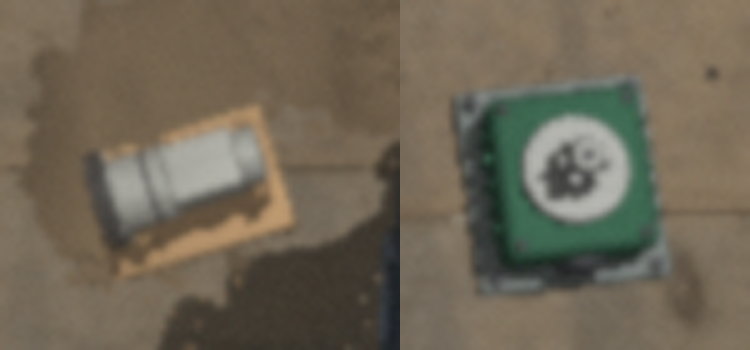

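View pics/c2.png

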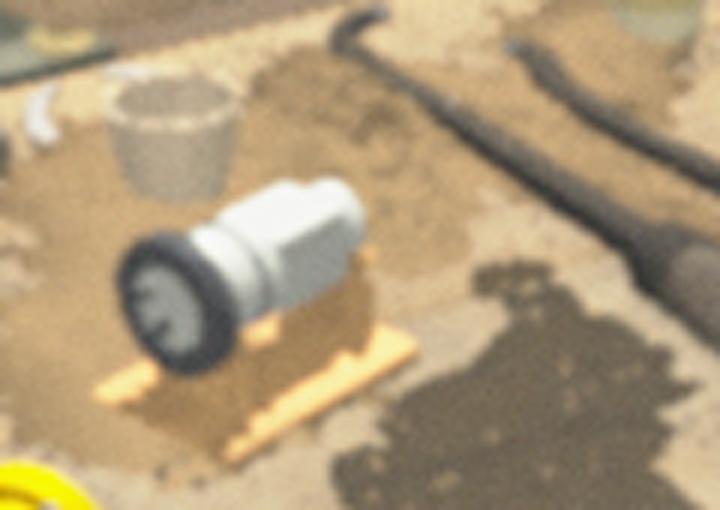

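```bash
cat > h.py <<'E'
import numpy as np, cv2
from scipy.optimize import least_squares
np.set_printoptions(precision=3,suppress=True)
def load(n): return dict(np.load(n+".npz"))
def proj(c,P):
    P=np.atleast_2d(P); T=np.linalg.inv(c["pose"]); Q=P@T[:3,:3].T+T[:3,3]
    return np.c_[c["fx"]*Q[:,0]/Q[:,2]+c["cx"], c["fy"]*Q[:,1]/Q[:,2]+c["cy"]]
def atz(c,uv,z):
    d=c["pose"][:3,:3]@np.array([(uv[0]-c["cx"])/c["fx"],(uv[1]-c["cy"])/c["fy"],1]); o=c["pose"][:3,3]
    return o+d*(z-o[2])/d[2]
def tri(cs,uvs):
    r=least_squares(lambda p:np.concatenate([proj(c,p)[0]-u for c,u in zip(cs,uvs)]),[500,0,50]); return r.x,r.fun
def circ(r,z,n=48):
    a=np.linspace(0,2*np.pi,n); return np.c_[r*np.cos(a),r*np.sin(a),0*a+z]
def sq(h,z): return np.array([[h,h,z],[-h,h,z],[-h,-h,z],[h,-h,z],[h,h,z]],float)
def coupling():
    L=[circ(32,-53.5),circ(32,-41.5),circ(24,-41.5),circ(24,-7),sq(19,-7),sq(19,39.5),circ(18,39.5),circ(18,53.5)]
    for i in range(4):L.append(np.array([sq(19,-7)[i],sq(19,39.5)[i]]))
    return L
def draw(c,img,lines,roi,f,color,th=1):
    x0,y0,x1,y1=roi
    o=cv2.resize(img[y0:y1,x0:x1],None,fx=f,fy=f,interpolation=cv2.INTER_CUBIC) if f else img
    for L in lines:
        p=(proj(c,L)-[x0,y0]+.5)*f-.5
        cv2.polylines(o,[np.round(p).astype(int)],False,color,th)
    return o
E
python3 - <<'E'
from h import *
t,s=load("top0"),load("scene0")
g=lambda c,o,f:((np.array(c)+.5)/f-.5+np.array(o))
T=lambda *c:g(c,(180,175),5); S=lambda *c:g(c,(190,205),6); G=lambda *c:g((c[0]-400,c[1]),(335,165),5)
print("axis pts z60", atz(t,T(108,200),60),atz(t,T(258,155),60))
print("flange c scene z60",atz(s,S(178,305),60))
print("tri flange", tri([t,s],[T(108,200),S(178,305)]))
# grip top corner spigot side / barrel side edges
print("seat",atz(t,G(578,167),60),"tip",atz(t,G(592,155),103))
for n,uv in (("glue",(332,143)),("wax",(391.5,258)),("cup",(233,155)),("lathe",(228,140))): print(n,atz(t,uv,30))
E
```

```text
axis pts z60 [478.046 269.24   60.   ] [506.268 176.194  60.   ]
flange c scene z60 [481.722 268.944  60.   ]
tri flange (array([478.368, 269.848,  61.686]), array([-0.277, -0.189,  0.263,  0.052]))
seat [ 529.055 -262.358   60.   ] tip [ 528.008 -263.304  103.   ]
glue [ 720.204 -148.905   30.   ]
wax [ 341.942 -327.758   30.   ]
cup [679.757 175.963  30.   ]
lathe [730.919 193.127  30.   ]
```

```bash
cat >> h.py <<'E'
def Rlie(yaw, xup=True):
    # cradle yaw: cradle y axis = (-sin,cos); coupling z = -cradle y
    a=np.array([np.sin(yaw),-np.cos(yaw),0]); x=np.array([0,0,1.]); return np.c_[x,np.cross(a,x),a]
def cradle(x,y,yaw):
    R=np.array([[np.cos(yaw),-np.sin(yaw),0],[np.sin(yaw),np.cos(yaw),0],[0,0,1]])
    b=np.array([[42,61],[-42,61],[-42,-61],[42,-61],[42,61]],float)
    return [np.c_[b,np.full(5,10.)]@R.T+[x,y,0]]
E
python3 - <<'E'
from h import *
import sys
t,s=load("top0"),load("scene0"); ti=cv2.imread("pics/top0.png"); si=cv2.imread("pics/scene0.png")
x,y,yaw=494.5,219,0.294
R=Rlie(yaw); L=[p@R.T+[x,y,60] for p in coupling()]
print(R[:,2])
o1=draw(t,ti,L,(180,175,260,245),5,(0,0,255)); 
for p in cradle(x,y,yaw):
    q=(proj(t,p)-[180,175]+.5)*5-.5; cv2.polylines(o1,[np.round(q).astype(int)],False,(255,0,0),1)
o2=draw(s,si,L,(200,220,265,290),6,(0,0,255))
for p in cradle(x,y,yaw):
    q=(proj(s,p)-[200,220]+.5)*6-.5; cv2.polylines(o2,[np.round(q).astype(int)],False,(255,0,0),1)
h=max(o1.shape[0],o2.shape[0]); o1=cv2.copyMakeBorder(o1,0,h-o1.shape[0],0,0,0);o2=cv2.copyMakeBorder(o2,0,h-o2.shape[0],0,0,0)
cv2.imwrite("pics/ov1.png",cv2.hconcat([o1,o2]))
cv2.imwrite("pics/bore.png",cv2.resize(si[240:272,205:238],None,fx=16,fy=16,interpolation=cv2.INTER_CUBIC))
E
```

```text
[ 0.29  -0.957  0.   ]
```

View pics/ov1.png

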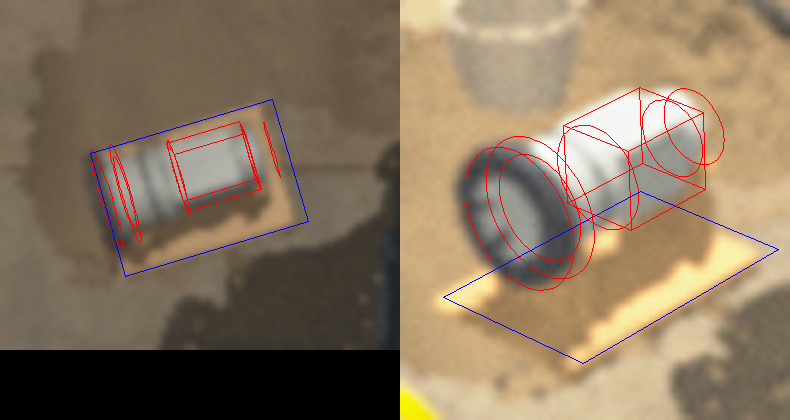

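View pics/bore.png

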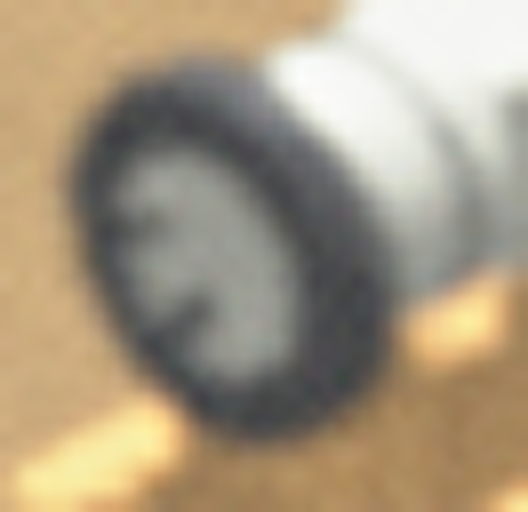

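```bash
cat > ov.py <<'E'
from h import *
import sys
t,s=load("top0"),load("scene0"); ti=cv2.imread("pics/top0.png"); si=cv2.imread("pics/scene0.png")
x,y,yaw=map(float,sys.argv[1:4])
R=Rlie(yaw); L=[p@R.T+[x,y,60] for p in coupling()]
o=[]
for c,i,(x0,y0,x1,y1),f in ((t,ti,(190,188,250,240),6),(s,si,(200,220,265,290),6)):
    q=draw(c,i,L,(x0,y0,x1,y1),f,(0,0,255))
    for p in cradle(x,y,yaw):
        cv2.polylines(q,[np.round((proj(c,p)-[x0,y0]+.5)*f-.5).astype(int)],False,(255,0,0),1)
    o.append(cv2.copyMakeBorder(q,0,420-q.shape[0],0,0,0))
cv2.imwrite(sys.argv[4],cv2.hconcat(o))
E
python3 - <<'E'
from h import *
t=load("top0");s=load("scene0")
g=lambda c,o,f:((np.array(c)+.5)/f-.5+np.array(o))
for p in ((262,105),(296,222),(120,278)): print(atz(t,g(p,(180,175),5),10))
for p in ((765,250),(580,362),(435,300)): print(atz(s,g((p[0]-400,p[1]),(200,220),6),10))
E
python3 ov.py 491.5 226 0.294 pics/ov2.png
```

```text
[548.534 179.086  10.   ]
[471.461 156.018  10.   ]
[435.648 268.169  10.   ]
[474.096 153.868  10.   ]
[438.144 265.799  10.   ]
[516.603 293.497  10.   ]
```

View pics/ov2.png

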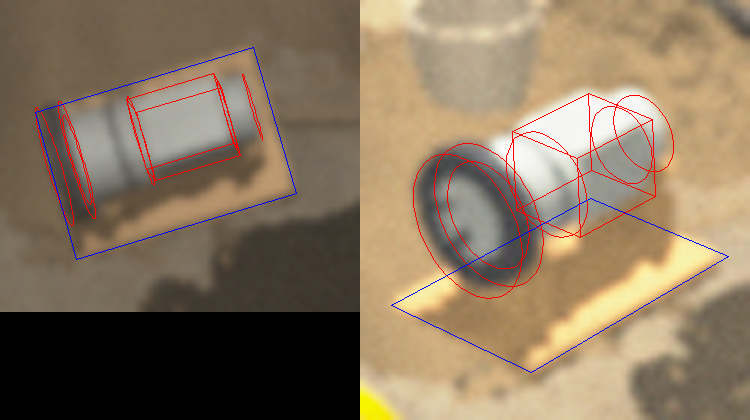

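```bash

python3 ov.py 494.5 223.5 0.305 pics/ov3.png
```

```text
(no output)
```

View pics/ov3.png

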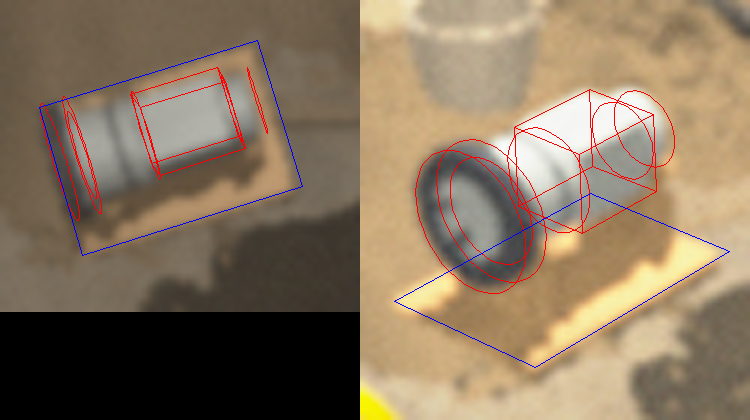

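```bash
cat > m.py <<'E'
import numpy as np, json, os
from scipy.spatial.transform import Rotation as Ro
np.set_printoptions(precision=4,suppress=True)
F="cmd.json"
def get():
    if not os.path.exists(F): return np.array([524.958,0,248.276]),Ro.from_euler('xyz',[np.pi,0,np.pi/2])
    d=json.load(open(F)); return np.array(d["p"]),Ro.from_quat(d["q"])
def put(p,R): json.dump({"p":list(map(float,p)),"q":list(map(float,R.as_quat()))},open(F,"w"))
def sent(dp,dr):
    """record last row sent (m, deg)"""
    p,R=get(); put(p+R.apply(np.array(dp)*1000),R*Ro.from_rotvec(np.radians(dr)))
def sync():
    from workcell import ctrl
    o=ctrl.observe(); put(o["eef_pos"],Ro.from_euler('xyz',o["ee_rot"]))
def plan(P,R):
    """delta to world pose"""
    p,R0=get(); d=R0.inv().apply(np.array(P)-p)/1000; w=np.degrees((R0.inv()*R).as_rotvec())
    print("dpos",np.round(d,4),"rot",np.round(w,2),"| rows>=",np.linalg.norm(d)/.05,np.linalg.norm(w)/8.59); return d,w
def check():
    from workcell import ctrl
    o=ctrl.observe(); p,R=get(); Rm=Ro.from_euler('xyz',o["ee_rot"])
    print("t",o["clock"],"err mm",o["eef_pos"]-p,"rot err deg",np.degrees((R.inv()*Rm).magnitude()),"J",o["joint_positions"],"F",o["force"],"M",o["ft_torque"],"w",o["width"])
def RR(y,z):
    y=np.array(y,float);z=np.array(z,float);z/=np.linalg.norm(z);y-=z*(y@z);y/=np.linalg.norm(y);return Ro.from_matrix(np.c_[np.cross(y,z),y,z])
E
python3 - <<'E'
from m import *
a=np.array([np.sin(.30),-np.cos(.30),0]);f=np.radians(45)
tz=-np.array([0,0,1])*np.cos(f)-a*np.sin(f); ty=[np.cos(.3),np.sin(.3),0]
R=RR(ty,tz); P=np.array([493,224,60])+20*a+2*tz
print(P,tz); plan(P-100*tz+[0,0,20],R); plan(P,R)
E
```

```text
[498.4925 206.2443  58.5858] [-0.209   0.6755 -0.7071]
dpos [ 0.1387 -0.0056  0.099 ] rot [  6.75  44.65 -16.29] | rows>= 3.4095974338172907 5.58920783121255
dpos [ 0.2062 -0.0265  0.1897] rot [  6.75  44.65 -16.29] | rows>= 5.6291925054536325 5.58920783121255
```

Call:
apply_moves:
  delta_pos:
    - [0.02,0,0.015]
    - [0.04,0,0.03]
    - [0.06,-0.002,0.045]
    - [0.085,-0.003,0.06]
    - [0.11,-0.004,0.08]
    - [0.139,-0.006,0.099]
    - [0.139,-0.006,0.099]
    - [0.139,-0.006,0.099]
  delta_rot:
    - [1.1,7.4,-2.7]
    - [2.2,14.9,-5.4]
    - [3.4,22.3,-8.1]
    - [4.5,29.7,-10.9]
    - [5.6,37.2,-13.6]
    - [6.75,44.65,-16.3]
    - [6.75,44.65,-16.3]
    - [6.75,44.65,-16.3]
  jaw: 0.0854

```text
clock: 0.9
eef_pos: [518.7, 138.5, 148.3]
ee_rot: [-3.137, -0.784, 1.867]
force: [-0.5, -1.0, 0.8]
width: 85.6
```

```bash
python3 - <<'E'
from m import *
sent([.139,-.006,.099],[6.75,44.65,-16.3]); check()
from workcell import ctrl
import cv2
for n in ("scene","top"):
    c=ctrl.camera(n); i=c["pixels"][:,:,::-1].copy(); cv2.imwrite(f"pics/{n}1.png",i); np.savez(f"{n}1.npz",**c)
    if n=="top": cv2.imwrite("pics/t1c.png",cv2.resize(i[120:285,180:440],None,fx=3,fy=3,interpolation=cv2.INTER_CUBIC)); cv2.imwrite("pics/t1g.png",cv2.resize(i[180:220,350:390],None,fx=14,fy=14,interpolation=cv2.INTER_CUBIC))
    else: cv2.imwrite("pics/s1c.png",cv2.resize(i[150:300,180:420],None,fx=3.3,fy=3.3,interpolation=cv2.INTER_CUBIC))
E
```

```text
t 0.9 err mm [-0.2376 -0.4577 -0.9701] rot err deg 0.2225282646743912 J [-0.0975  0.5363 -0.0671  1.3381  0.7077  1.037 ] F [-0.4832 -1.0292  0.7607] M [-0.6483 -0.2127  0.0037] w 85.58959725361592
```

View pics/t1c.png

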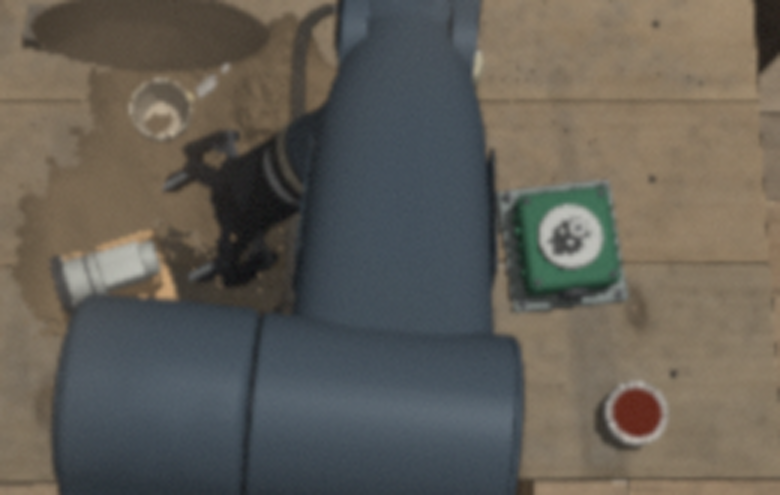

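View pics/s1c.png

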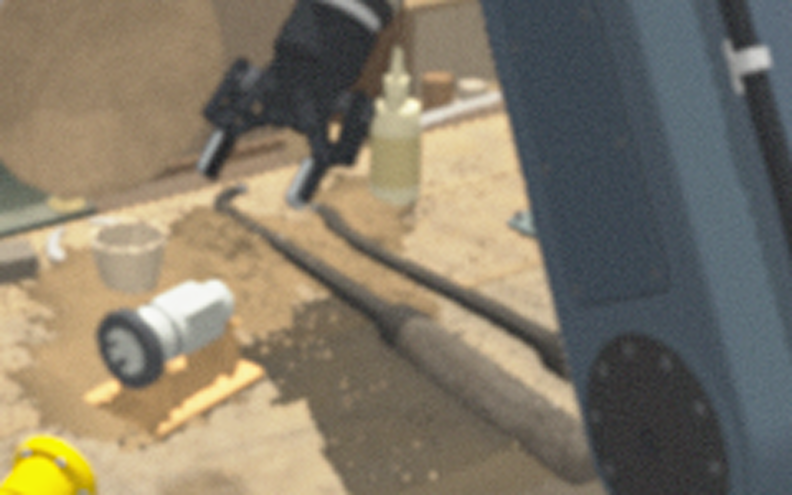

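View pics/t1g.png

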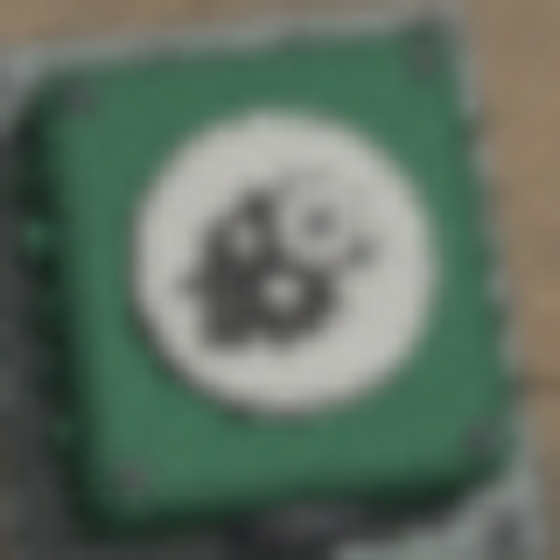

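```bash
python3 - <<'E'
from m import *
a=np.array([np.sin(.30),-np.cos(.30),0]);f=np.radians(45)
tz=-np.array([0,0,1])*np.cos(f)-a*np.sin(f); ty=[np.cos(.3),np.sin(.3),0]
R=RR(ty,tz); P=np.array([493,224,60])+20*a+2*tz
plan(P-40*tz,R); plan(P+[0,0,.8],R)
E
```

```text
dpos [-0.0144  0.0003  0.0738] rot [-0.    0.    0.01] | rows>= 1.5045259267466216 0.0009440990974337336
dpos [-0.0139  0.0003  0.1133] rot [-0.    0.    0.01] | rows>= 2.2821820055972686 0.0009440990974337336
```

Call:
apply_moves:
  delta_pos:
    - [-0.007,0,0.03]
    - [-0.014,0,0.06]
    - [-0.014,0,0.08]
    - [-0.014,0,0.095]
    - [-0.014,0,0.105]
    - [-0.014,0,0.113]
    - [-0.014,0,0.113]
    - [-0.014,0,0.113]
  delta_rot:
    - [0,0,0]
    - [0,0,0]
    - [0,0,0]
    - [0,0,0]
    - [0,0,0]
    - [0,0,0]
    - [0,0,0]
    - [0,0,0]

```text
clock: 1.8
eef_pos: [498.7, 205.7, 60.2]
ee_rot: [3.14, -0.785, 1.872]
force: [0.7, -0.2, 1.0]
width: 85.2
```

```bash
python3 - <<'E'
from m import *
sent([-.014,0,.113],[0,0,0]); check()
from workcell import ctrl
import cv2
o=[]
for n,(x0,y0,x1,y1) in (("scene",(180,180,310,290)),("top",(180,170,270,246))):
    c=ctrl.camera(n); i=c["pixels"][:,:,::-1].copy(); 
    q=cv2.resize(i[y0:y1,x0:x1],None,fx=3.6,fy=3.6,interpolation=cv2.INTER_CUBIC); o.append(cv2.copyMakeBorder(q,0,400-q.shape[0],0,0,0))
    if n=="top": cv2.imwrite("pics/top2.png",i)
cv2.imwrite("pics/g2.png",cv2.hconcat(o))
E
```

```text
t 1.8 err mm [ 0.4671 -0.208   0.7142] rot err deg 0.07335226630247879 J [ 0.0178  0.575  -0.2583  1.0077  0.7462  1.1819] F [ 0.6786 -0.1818  1.0421] M [-0.6033 -0.2233 -0.0067] w 85.21967864371912
```

View pics/g2.png

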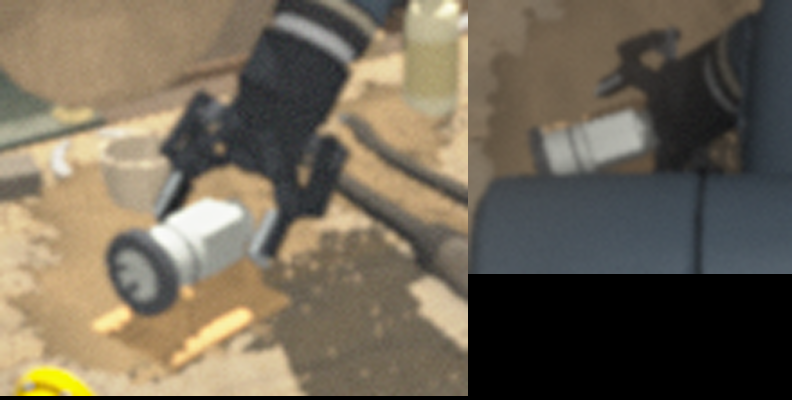

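View pics/top2.png

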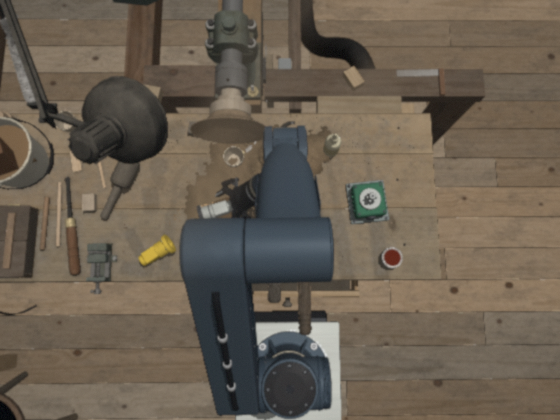

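Call:
apply_moves:
  delta_pos:
    - [0,0,0]
    - [0,0,0]
    - [0,0,0]
    - [0,0,0]
    - [0,0,0]
    - [0,0,0]
    - [0,0,0]
    - [0,0,0]
  delta_rot:
    - [0,0,0]
    - [0,0,0]
    - [0,0,0]
    - [0,0,0]
    - [0,0,0]
    - [0,0,0]
    - [0,0,0]
    - [0,0,0]
  jaw: 0.02

```text
clock: 2.7
eef_pos: [500.8, 205.9, 60.2]
ee_rot: [3.134, -0.785, 1.876]
force: [8.1, 0.4, 2.8]
width: 37.6
```

```bash
python3 - <<'E'
from m import *
check()
p,R=get(); print(p,R.as_matrix())
print(R.apply([0,0,1]))
plan(p+[0,0,110],R)
E
```

```text
t 2.7 err mm [2.5775 0.0234 0.7715] rot err deg 0.3063301757550983 J [ 0.0176  0.5757 -0.2563  1.0051  0.7476  1.1818] F [8.1042 0.3941 2.7583] M [-0.2823 -1.2434 -0.9012] w 37.57159290135674
[498.2664 205.8678  59.4675] [[-0.2091  0.9553 -0.209 ]
 [ 0.6756  0.2956  0.6754]
 [ 0.707   0.     -0.7072]]
[-0.209   0.6754 -0.7072]
dpos [ 0.0778  0.     -0.0778] rot [0. 0. 0.] | rows>= 2.1999999999999997 0.0
```

Call:
apply_moves:
  delta_pos:
    - [0.004,0.002,-0.004]
    - [0.012,0.002,-0.012]
    - [0.025,0.002,-0.025]
    - [0.042,0.002,-0.042]
    - [0.06,0.002,-0.06]
    - [0.078,0.002,-0.078]
    - [0.092,0.002,-0.092]
    - [0.092,0.002,-0.092]
  delta_rot:
    - [0,0,0]
    - [0,0,0]
    - [0,0,0]
    - [0,0,0]
    - [0,0,0]
    - [0,0,0]
    - [0,0,0]
    - [0,0,0]

```text
clock: 3.5
eef_pos: [500.8, 206.5, 192.2]
ee_rot: [3.137, -0.784, 1.874]
force: [1.9, -0.4, -4.7]
width: 37.4
```

```bash
python3 - <<'E'
from m import *
sent([.092,.002,-.092],[0,0,0]); check()
p,R=get(); print(p)
from workcell import ctrl
import cv2
for n in ("scene","top"):
    c=ctrl.camera(n); i=c["pixels"][:,:,::-1].copy(); cv2.imwrite(f"pics/{n}3.png",i)
    if n=="scene": cv2.imwrite(f"pics/{n}3c.png",cv2.resize(i[140:280,160:340],None,fx=4,fy=4,interpolation=cv2.INTER_CUBIC))
E
```

```text
t 3.5 err mm [0.5866 0.0479 2.5908] rot err deg 0.19839575945064392 J [ 0.0192  0.4411 -0.0969  1.2998  0.7469  1.1833] F [ 1.8564 -0.3573 -4.733 ] M [-1.3173 -0.4579 -0.0221] w 37.39612225986791
[500.172  206.469  189.5752]
```

View pics/scene3c.png

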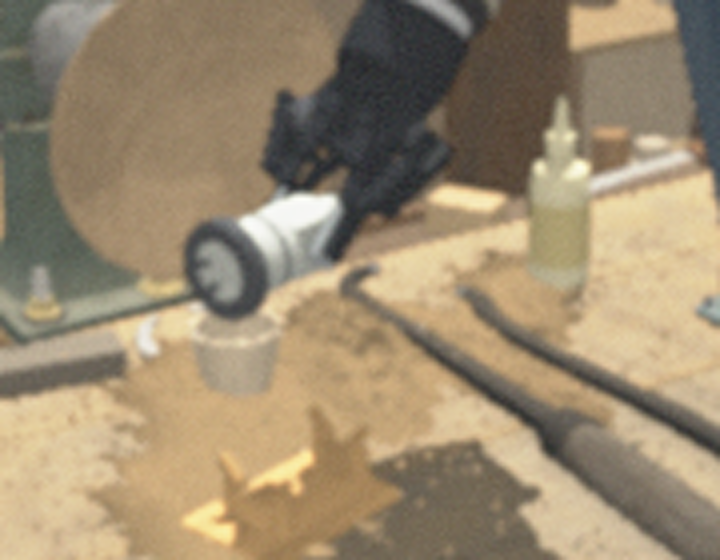

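View pics/top3.png

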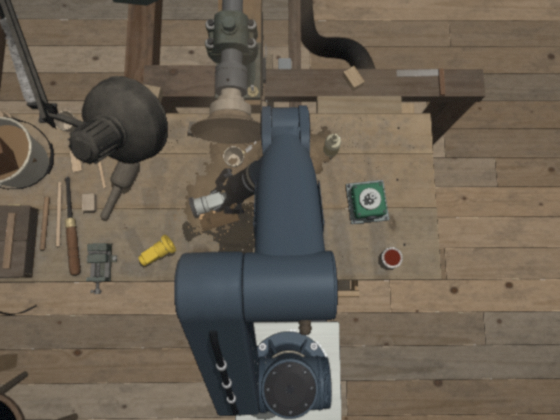

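```bash
python3 - <<'E'
from m import *
from h import proj,load
print(proj(load("top0"),[[480,-140,0],[480,-100,0],[560,-120,0]]))
p,R=get()
a=np.array([np.sin(.303),-np.cos(.303),0]); ax=np.cross(a,[0,0,1])
print("axis in tool",R.inv().apply(ax))
Q=lambda d:Ro.from_rotvec(np.radians(d)*ax)*R
plan([480,30,230],Q(45)); 
P=[480,-130,150]
plan(P,Q(90))
E
```

```text
[[330.095 216.495]
 [317.835 216.546]
 [323.462 192.492]]
axis in tool [-0.002 -1.    -0.002]
dpos [-0.086 -0.071 -0.144] rot [ -0.09 -45.    -0.09] | rows>= 3.6432057267369227 5.238649592549478
dpos [-0.251 -0.119 -0.195] rot [ -0.18 -90.    -0.18] | rows>= 6.787767620408525 10.477299185098953
```

Call:
apply_moves:
  delta_pos:
    - [-0.004,-0.003,-0.015]
    - [-0.012,-0.01,-0.035]
    - [-0.024,-0.02,-0.06]
    - [-0.04,-0.033,-0.085]
    - [-0.056,-0.046,-0.11]
    - [-0.072,-0.059,-0.13]
    - [-0.086,-0.071,-0.144]
    - [-0.102,-0.078,-0.152]
  delta_rot:
    - [0,-6,0]
    - [0,-12,0]
    - [0,-18,0]
    - [0,-24,0]
    - [0,-30,0]
    - [0,-37,0]
    - [0,-44,0]
    - [0,-51,0]

```text
clock: 4.4
eef_pos: [478.0, 10.6, 224.6]
ee_rot: [-3.141, 0.109, 1.87]
force: [1.0, 0.0, -4.9]
width: 37.3
```

```bash
python3 - <<'E'
from m import *
p0,R0=get()
sent([-.102,-.078,-.152],[0,-51,0]); check()
p,R=get(); print(p)
a=np.array([np.sin(.303),-np.cos(.303),0]); ax=np.cross(a,[0,0,1])
Rs=Ro.from_rotvec(np.radians(90)*ax)*R0
plan([480,-130,150],Rs); plan([480,-130,90],Rs)
E
```

```text
t 4.4 err mm [-0.7891 -1.2662 -0.3879] rot err deg 0.24418837976033111 J [ 0.0866  0.1508 -0.1919  1.2058 -0.1065  1.3573] F [ 1.044   0.0244 -4.9283] M [0.145  0.1356 0.0379] w 37.33293281779757
[478.7534  11.8353 224.9446]
dpos [-0.1273 -0.0407  0.0887] rot [ -0.22 -39.    -0.08] | rows>= 3.2084583204150343 4.540213683486817
dpos [-0.121  -0.0407  0.1484] rot [ -0.22 -39.    -0.08] | rows>= 3.9155517797630925 4.540213683486817
```

Call:
apply_moves:
  delta_pos:
    - [-0.022,-0.007,0.012]
    - [-0.045,-0.014,0.026]
    - [-0.068,-0.021,0.043]
    - [-0.09,-0.028,0.06]
    - [-0.112,-0.036,0.077]
    - [-0.127,-0.041,0.089]
    - [-0.127,-0.041,0.089]
    - [-0.127,-0.041,0.089]
  delta_rot:
    - [0,-7,0]
    - [0,-14,0]
    - [-0.1,-21,0]
    - [-0.1,-28,0]
    - [-0.2,-34,0]
    - [-0.2,-39,-0.1]
    - [-0.2,-39,-0.1]
    - [-0.2,-39,-0.1]

```text
clock: 5.2
eef_pos: [478.9, -129.2, 148.5]
ee_rot: [-3.141, 0.782, 1.874]
force: [0.4, 0.2, -4.0]
width: 37.5
```

```bash
python3 - <<'E'
from m import *
sent([-.127,-.041,.089],[-.2,-39,-.1]); check()
p,R=get(); print(p)
from workcell import ctrl
import cv2
for n in ("scene","top"):
    c=ctrl.camera(n); i=c["pixels"][:,:,::-1].copy(); cv2.imwrite(f"pics/{n}4.png",i);np.savez(f"{n}4.npz",**c)
E
```

```text
t 5.2 err mm [-0.7694  0.6259 -1.2201] rot err deg 0.2690141085154864 J [ 0.1557  0.1898 -0.6063  0.6298 -0.7708  1.3642] F [ 0.3665  0.1795 -4.0165] M [1.1912 0.3425 0.0447] w 37.45906918957805
[ 479.6781 -129.8372  149.7181]
```

View pics/scene4.png

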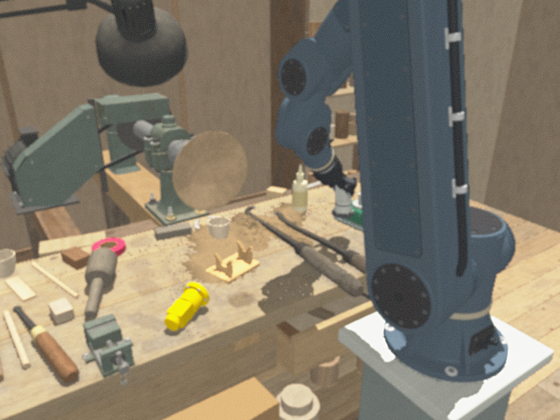

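View pics/top4.png

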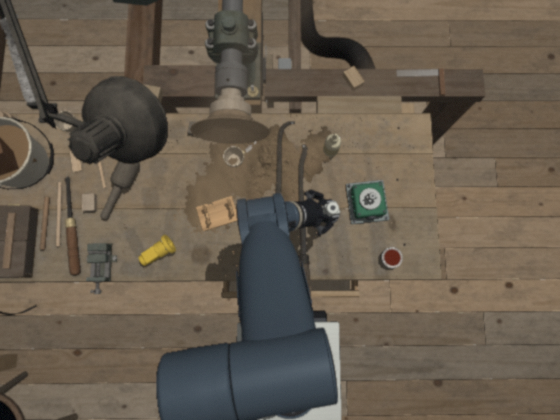

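```bash
cat > ov2.py <<'E'
from h import *
from scipy.spatial.transform import Rotation as Ro
import sys
# n x y zmid yaw : upright coupling
n=sys.argv[1]; x,y,z,yaw=map(float,sys.argv[2:6])
R=Ro.from_euler('z',yaw).as_matrix(); L=[p@R.T+[x,y,z] for p in coupling()]
o=[]
for k in ("top","scene"):
    c=load(k+n); i=cv2.imread(f"pics/{k}{n}.png"); u=np.round(proj(c,[x,y,z])[0]).astype(int)
    w,h=33,35
    roi=(u[0]-w,u[1]-h,u[0]+w,u[1]+h)
    raw=cv2.resize(i[roi[1]:roi[3],roi[0]:roi[2]],None,fx=6,fy=6,interpolation=cv2.INTER_CUBIC)
    o.append(cv2.vconcat([raw[:300],draw(c,i,L,roi,6,(0,0,255))[:300]]) if 0 else draw(c,i,L,roi,6,(0,0,255)))
    print(k,roi,6)
cv2.imwrite(sys.argv[6],cv2.hconcat(o))
E
python3 ov2.py 4 480 -130 129 0.303 pics/ov4.png
python3 - <<'E'
import cv2
i=cv2.imread("pics/top4.png"); cv2.imwrite("pics/t4c.png",cv2.resize(i[170:270,270:400],None,fx=6,fy=6,interpolation=cv2.INTER_CUBIC))
E
```

```text
top (np.int64(298), np.int64(175), np.int64(364), np.int64(245)) 6
scene (np.int64(310), np.int64(161), np.int64(376), np.int64(231)) 6
```

View pics/ov4.png

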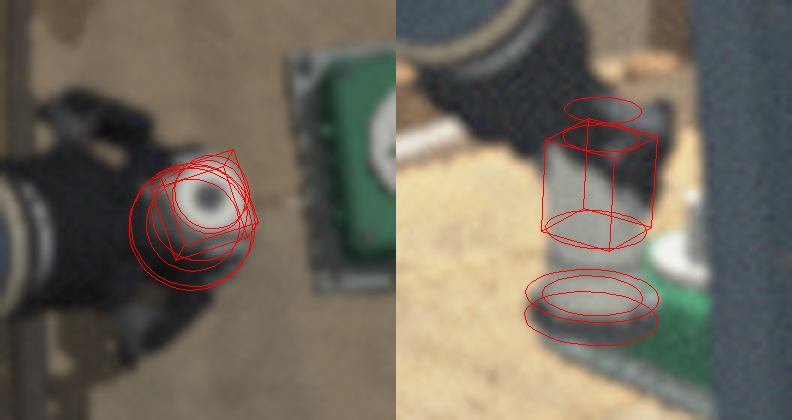

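View pics/t4c.png

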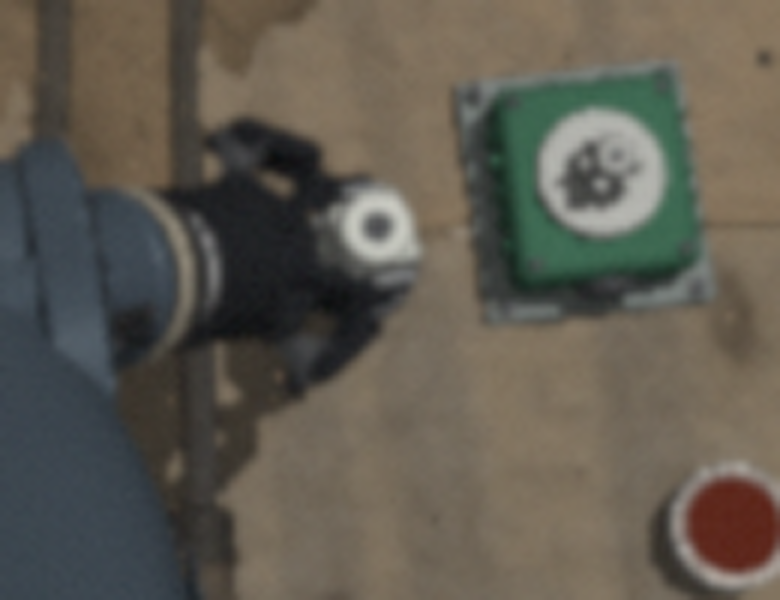

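```bash
python3 - <<'E'
from m import *
p,R=get()
print(R.inv().apply([0,0,-1])); plan(p-[0,0,66.7],R)
E
```

```text
[ 0.7072 -0.0024  0.707 ]
dpos [ 0.0472 -0.0002  0.0472] rot [0. 0. 0.] | rows>= 1.3340000000000003 0.0
```

Call:
apply_moves:
  delta_pos:
    - [0.01,0,0.01]
    - [0.022,0,0.022]
    - [0.034,0,0.034]
    - [0.042,0,0.042]
    - [0.047,0,0.047]
    - [0.05,0,0.05]
    - [0.0515,0,0.0515]
    - [0.0515,0,0.0515]
  delta_rot:
    - [0,0,0]
    - [0,0,0]
    - [0,0,0]
    - [0,0,0]
    - [0,0,0]
    - [0,0,0]
    - [0,0,0]
    - [0,0,0]

```text
clock: 6.1
eef_pos: [480.2, -129.7, 77.1]
ee_rot: [3.138, 0.785, 1.871]
force: [-0.6, -0.3, -5.1]
width: 37.3
```

```bash
python3 - <<'E'
from m import *
sent([.0515,0,.0515],[0,0,0]); check();print(get()[0])
E
```

```text
t 6.1 err mm [0.3142 0.0871 0.2566] rot err deg 0.029733734875109108 J [ 0.1557  0.3031 -0.7062  0.4129 -0.7741  1.3639] F [-0.5618 -0.2875 -5.0519] M [ 1.1981  0.3632 -0.0047] w 37.34162847866743
[ 479.8446 -129.792    76.8863]
```

Now slow contact.

Call:
apply_moves:
  delta_pos:
    - [0.0005,0,0.0005]
    - [0.001,0,0.001]
    - [0.0015,0,0.0015]
    - [0.002,0,0.002]
    - [0.0025,0,0.0025]
    - [0.0025,0,0.0025]
    - [0.0025,0,0.0025]
    - [0.0025,0,0.0025]
  delta_rot:
    - [0,0,0]
    - [0,0,0]
    - [0,0,0]
    - [0,0,0]
    - [0,0,0]
    - [0,0,0]
    - [0,0,0]
    - [0,0,0]

```text
clock: 6.9
eef_pos: [479.9, -129.9, 73.6]
ee_rot: [3.138, 0.786, 1.871]
force: [-0.7, -0.6, -0.0]
width: 37.6
```

```bash
python3 - <<'E'
from m import *
sent([.0025,0,.0025],[0,0,0]); check();print(get()[0])
E
```

```text
t 6.9 err mm [ 0.0664 -0.1057  0.2328] rot err deg 0.029613803372950654 J [ 0.1557  0.3095 -0.711   0.402  -0.7748  1.3639] F [-0.6931 -0.6041 -0.0312] M [ 0.5906  0.3287 -0.1723] w 37.58443147805986
[ 479.8527 -129.7898   73.3508]
```

Call:
apply_moves:
  delta_pos:
    - [0.0003,0,0.0003]
    - [0.0003,0,0.0003]
    - [0.0003,0,0.0003]
    - [0.0003,0,0.0003]
    - [0.0003,0,0.0003]
    - [0.0003,0,0.0003]
    - [0.0003,0,0.0003]
    - [0.0003,0,0.0003]
  delta_rot:
    - [0,0,0]
    - [0,0,0]
    - [0,0,0]
    - [0,0,0]
    - [0,0,0]
    - [0,0,0]
    - [0,0,0]
    - [0,0,0]
  jaw: 0.0854

```text
clock: 7.7
eef_pos: [479.8, -129.8, 72.9]
ee_rot: [3.138, 0.785, 1.872]
force: [0.1, -0.7, 0.0]
width: 85.4
```

```bash
python3 - <<'E'
from m import *
sent([.0003,0,.0003],[0,0,0]); check();p,R=get();print(p)
a=np.array([np.sin(.303),-np.cos(.303),0]);
# after retreat: vertical tool above, jaws along same grip faces
tz=[0,0,-1]; ty=[np.cos(.303),np.sin(.303),0]
plan(p-90*R.apply([0,0,1]),R)
E
```

```text
t 7.7 err mm [-0.016   0.0027 -0.0124] rot err deg 0.006227746762453312 J [ 0.1557  0.3105 -0.7117  0.4006 -0.7743  1.3639] F [ 0.1186 -0.6581  0.0178] M [0.5798 0.2211 0.0555] w 85.4093648601583
[ 479.8536 -129.7895   72.9265]
dpos [ 0.   -0.   -0.09] rot [0. 0. 0.] | rows>= 1.8000000000000007 0.0
```

Call:
apply_moves:
  delta_pos:
    - [0,0,-0.008]
    - [0,0,-0.025]
    - [0,0,-0.045]
    - [0,0,-0.07]
    - [0,0,-0.1]
    - [0,0,-0.13]
    - [0,0,-0.15]
    - [0,0,-0.15]
  delta_rot:
    - [0,0,0]
    - [0,0,0]
    - [0,0,0]
    - [0,0,0]
    - [0,0,0]
    - [0,0,0]
    - [0,0,0]
    - [0,0,0]

```text
clock: 8.5
eef_pos: [448.9, -27.1, 180.4]
ee_rot: [3.134, 0.785, 1.871]
force: [0.3, -0.5, -0.0]
width: 85.9
```

```bash
python3 - <<'E'
from m import *
sent([0,0,-.15],[0,0,0]); check();p,R=get();print(p)
from workcell import ctrl
import cv2
for n in ("scene","top"):
    c=ctrl.camera(n); i=c["pixels"][:,:,::-1].copy(); cv2.imwrite(f"pics/{n}5.png",i);np.savez(f"{n}5.npz",**c)
E
python3 ov2.py 5 482 -131 53.5 0.303 pics/ov5.png
```

```text
t 8.5 err mm [0.9483 1.5637 1.4021] rot err deg 0.196975192603368 J [ 0.4103  0.1995 -0.4898  0.9809 -0.7803  1.7189] F [ 0.2564 -0.49   -0.007 ] M [0.5679 0.1966 0.0544] w 85.86343986659567
[447.9494 -28.6254 178.9829]
top (np.int64(296), np.int64(178), np.int64(362), np.int64(248)) 6
scene (np.int64(308), np.int64(185), np.int64(374), np.int64(255)) 6
```

View pics/ov5.png

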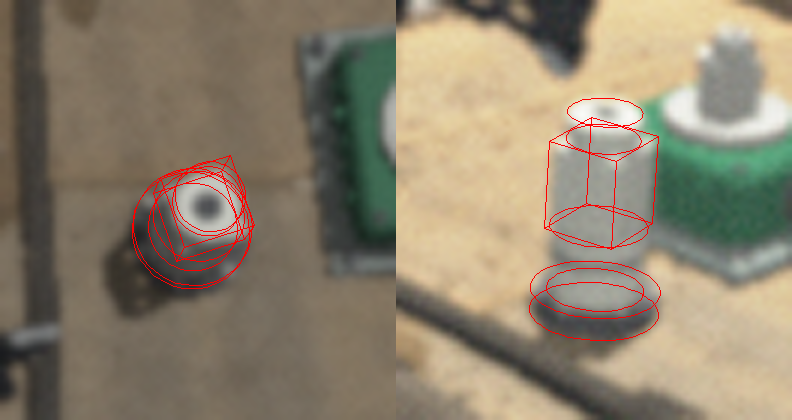

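View pics/scene5.png

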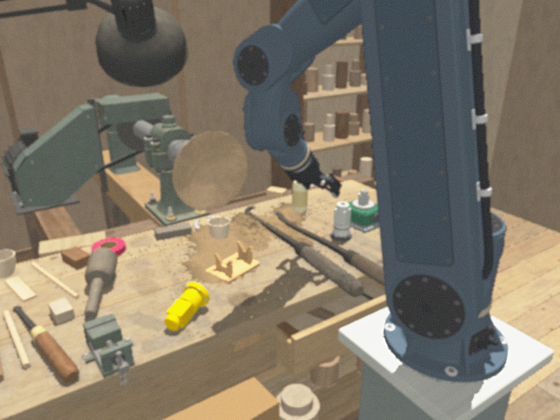

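```bash
python3 - <<'E'
from h import *
t=cv2.imread("pics/top5.png"); s=cv2.imread("pics/scene5.png")
a=cv2.resize(t[180:220,350:390],None,fx=10,fy=10,interpolation=cv2.INTER_CUBIC)
b=cv2.resize(s[183:223,345:385],None,fx=10,fy=10,interpolation=cv2.INTER_CUBIC)
cv2.imwrite("pics/tip5.png",cv2.hconcat([a,b]))
a=cv2.resize(t[195:235,310:350],None,fx=10,fy=10,interpolation=cv2.INTER_CUBIC)
b=cv2.resize(s[193:233,322:362],None,fx=10,fy=10,interpolation=cv2.INTER_CUBIC)
cv2.imwrite("pics/cpl5.png",cv2.hconcat([a,b]))
E
```

```text
(no output)
```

View pics/tip5.png

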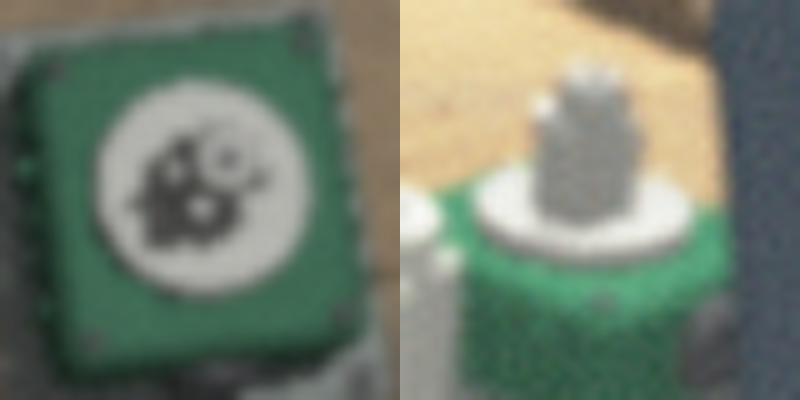

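View pics/cpl5.png

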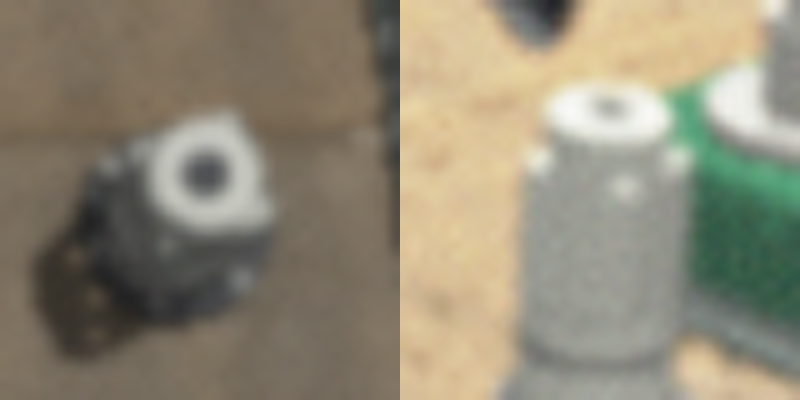

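```bash
python3 - <<'E'
from h import *
t,s=load("top5"),load("scene5")
g=lambda c,o,f=10:((np.array(c)+.5)/f-.5+np.array(o))
tip=tri([t,s],[g((229,158),(350,180)),g((193,72),(345,183))]); print("tip",tip)
cp=tri([t,s],[g((207,174),(310,195)),g((209,108),(322,193))]); print("cpl top",cp)
seat=tri([t,s],[g((203,187),(350,180)),g((183,205),(345,183))]); print("seat",seat)
print("atz tip",atz(t,g((229,158),(350,180)),103),atz(s,g((193,72),(345,183)),103))
print("atz cpl",atz(t,g((207,174),(310,195)),107),atz(s,g((209,108),(322,193)),107))
print("atz seat",atz(t,g((203,187),(350,180)),60),atz(s,g((183,205),(345,183)),60))
print("spots z90 top:",[atz(t,g(p,(350,180)),90)[:2] for p in ((175,172),(203,208),(265,180))],"scene",[atz(s,g(p,(345,183)),90)[:2] for p in ((143,105),(225,100))])
E
```

```text
tip (array([ 529.165, -260.398,  105.263]), array([-0.272, -0.263,  0.378,  0.033]))
cpl top (array([ 477.439, -128.706,  108.711]), array([-0.322, -0.295,  0.409,  0.043]))
seat (array([ 528.969, -260.293,   60.589]), array([-0.266, -0.257,  0.364,  0.032]))
atz tip [ 528.8   -261.636  103.   ] [ 534.231 -263.754  103.   ]
atz cpl [ 476.814 -129.842  107.   ] [ 481.37  -130.663  107.   ]
atz seat [ 528.253 -261.215   60.   ] [ 530.809 -260.515   60.   ]
spots z90 top: [array([ 527.079, -247.123]), array([ 515.666, -255.398]), array([ 524.45, -275.05])] scene [array([ 546.066, -254.861]), array([ 534.864, -279.209])]
```

```bash
python3 - <<'E'
from h import *
s=load("scene0"); si=cv2.imread("pics/scene0.png")
R=Rlie(.303); o=[]
def prof(off):
    pts=[]
    for k in range(6):
        a=np.radians(60*k+off); h=4.2
        for (r,w) in ((12.6,-h),(18.0,-h),(18.5,0),(18.0,h),(12.6,h)): pts.append([r*np.cos(a)-w*np.sin(a),r*np.sin(a)+w*np.cos(a),-53.5])
    pts.append(pts[0]); return np.array(pts)
for off in (0,30):
    L=[prof(off),circ(32,-53.5)]
    L=[p@R.T+[494,224.5,61.5] for p in L]
    o.append(draw(s,si,L,(205,238,238,274),12,(0,0,255)))
cv2.imwrite("pics/bore2.png",cv2.hconcat(o))
E
```

```text
(no output)
```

View pics/bore2.png

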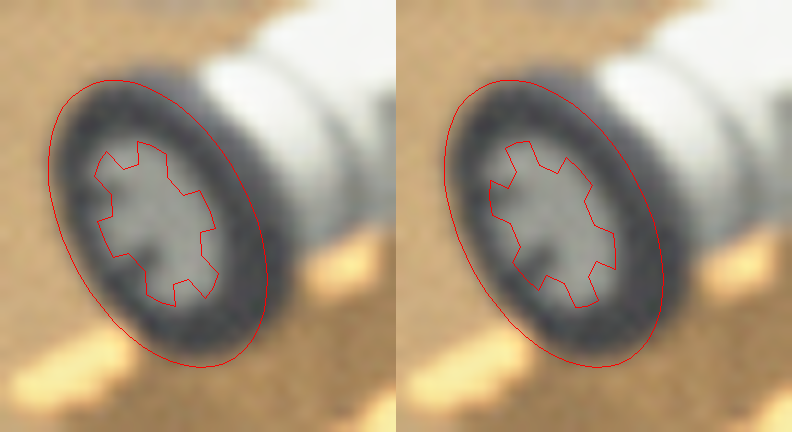

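```bash
python3 - <<'E'
from h import *
s=load("scene0"); si=cv2.imread("pics/scene0.png")
R=Rlie(.303); c0=np.array([494,224.5,60])-53.5*R[:,2]
def onface(uv):
    d=s["pose"][:3,:3]@np.array([(uv[0]-s["cx"])/s["fx"],(uv[1]-s["cy"])/s["fy"],1]); o=s["pose"][:3,3]
    n=R[:,2]; return R.T@(o+d*((c0-o)@n)/(d@n)-c0)
# rectify: image of face plane, x right=own -y?, own x up
N=500; k=N/80
src=[];yy,xx=np.mgrid[0:N,0:N]
# view from outside flange (looking along +own z): up = own x ; right = ?
P=np.stack([(N/2-yy)/k,(xx-N/2)/k,np.full(xx.shape,-53.5)],-1).reshape(-1,3)
for sx in (1,):
    W=P@R.T+c0+53.5*R[:,2]
    uv=proj(s,W).reshape(N,N,2).astype(np.float32)
    cv2.imwrite("pics/rect.png",cv2.remap(si,uv[...,0],uv[...,1],cv2.INTER_CUBIC))
print("own y world",R[:,1])
E
```

```text
own y world [-0.954 -0.298  0.   ]
```

View pics/rect.png

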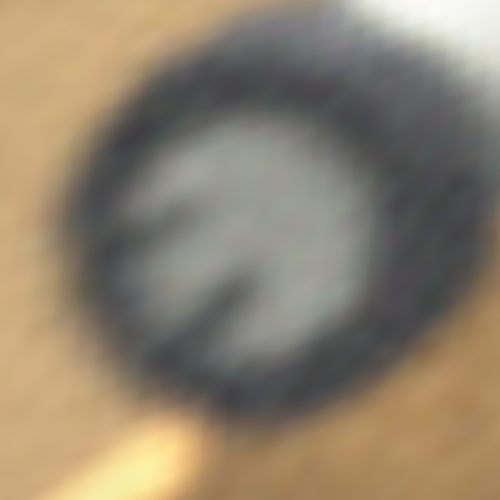

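```bash
python3 - <<'E'
from m import *
R=RR([np.cos(.301),np.sin(.301),0],[0,0,-1])
plan([479.2,-129.3,165],R)
E
```

```text
dpos [-0.0646 -0.0003  0.0844] rot [ 0.18 45.    0.06] | rows>= 2.126734642582545 5.23926509889616
```

Call:
apply_moves:
  delta_pos:
    - [-0.012,0,0.005]
    - [-0.025,0,0.015]
    - [-0.038,0,0.03]
    - [-0.05,0,0.05]
    - [-0.06,0,0.07]
    - [-0.0646,-0.0003,0.0844]
    - [-0.0646,-0.0003,0.0844]
    - [-0.0646,-0.0003,0.0844]
  delta_rot:
    - [0,7.5,0]
    - [0,15,0]
    - [0,22.5,0]
    - [0.1,30,0]
    - [0.1,37.5,0]
    - [0.18,45,0.06]
    - [0.18,45,0.06]
    - [0.18,45,0.06]

```text
clock: 9.4
eef_pos: [478.3, -131.1, 163.4]
ee_rot: [-3.139, 0.0, 1.868]
force: [0.3, 0.3, -0.8]
width: 85.7
```

```bash
python3 - <<'E'
from m import *
sent([-.0646,-.0003,.0844],[.18,45,.06]); check()
R=RR([np.cos(.301),np.sin(.301),0],[0,0,-1])
plan([479.2,-129.3,71.5],R)
from workcell import ctrl
import cv2
o=[]
for n,(x0,y0,x1,y1) in (("scene",(300,160,400,260)),("top",(290,160,390,260))):
    c=ctrl.camera(n); i=c["pixels"][:,:,::-1].copy(); cv2.imwrite(f"pics/{n}6.png",i);np.savez(f"{n}6.npz",**c)
    o.append(cv2.resize(i[y0:y1,x0:x1],None,fx=4,fy=4,interpolation=cv2.INTER_CUBIC))
cv2.imwrite("pics/g6.png",cv2.hconcat(o))
E
```

```text
t 9.4 err mm [-0.8407 -1.8417 -1.5743] rot err deg 0.24113983516766072 J [-0.2667  0.2351 -0.242   1.0957 -0.0014  1.0066] F [ 0.2931  0.2622 -0.7892] M [ 0.0178  0.1092 -0.0122] w 85.66555168149945
dpos [-0.      0.      0.0935] rot [-0.  0.  0.] | rows>= 1.8698167677009965 0.0007503316357166749
```

View pics/g6.png

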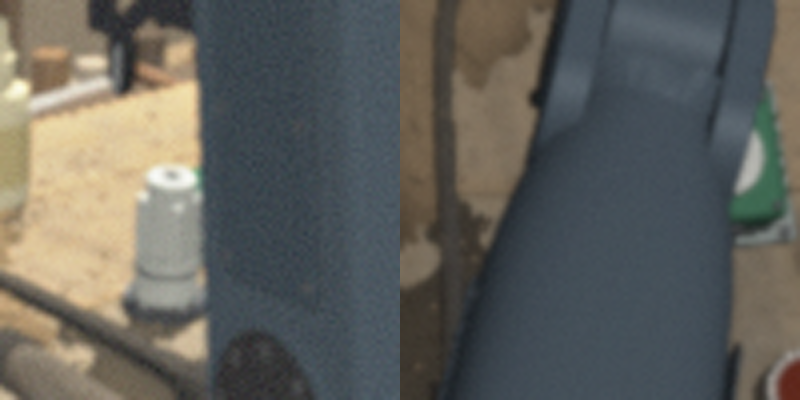

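Call:
apply_moves:
  delta_pos:
    - [0,0,0]
    - [0,0,0.015]
    - [0,0,0.035]
    - [0,0,0.055]
    - [0,0,0.072]
    - [0,0,0.085]
    - [0,0,0.0935]
    - [0,0,0.0935]
  delta_rot:
    - [0,0,0]
    - [0,0,0]
    - [0,0,0]
    - [0,0,0]
    - [0,0,0]
    - [0,0,0]
    - [0,0,0]
    - [0,0,0]

```text
clock: 10.3
eef_pos: [478.5, -128.2, 70.9]
ee_rot: [-3.14, -0.0, 1.874]
force: [0.2, 0.4, -0.2]
width: 85.2
```

```bash
python3 - <<'E'
from m import *
sent([0,0,.0935],[0,0,0]); check()
E
```

```text
t 10.3 err mm [-0.5936  1.0638 -0.5926] rot err deg 0.12698212263355454 J [-0.2615  0.3183 -0.3915  0.8622 -0.0004  1.0065] F [ 0.2391  0.3707 -0.1553] M [-0.0276  0.0064  0.0384] w 85.2241208423013
```

Close the jaws.

Call:
apply_moves:
  delta_pos:
    - [0,0,0]
    - [0,0,0]
    - [0,0,0]
    - [0,0,0]
    - [0,0,0]
    - [0,0,0]
    - [0,0,0]
    - [0,0,0]
  delta_rot:
    - [0,0,0]
    - [0,0,0]
    - [0,0,0]
    - [0,0,0]
    - [0,0,0]
    - [0,0,0]
    - [0,0,0]
    - [0,0,0]
  jaw: 0.02

```text
clock: 11.1
eef_pos: [479.5, -129.4, 72.2]
ee_rot: [3.141, 0.001, 1.872]
force: [-1.5, 2.4, 5.2]
width: 37.5
```

```bash
python3 - <<'E'
from m import *
check()
p,R=get()
plan(p+[0,0,120],R)
plan(p+[52,-131.8,120],R)
plan(p+[52,-131.8,120],Ro.from_euler('z',-11.4,degrees=True)*R)
E
```

```text
t 11.1 err mm [ 0.3537 -0.1446  0.7378] rot err deg 0.06299322377215136 J [-0.2636  0.3172 -0.3891  0.8635 -0.      1.0063] F [-1.4915  2.3601  5.2241] M [0.0868 0.1739 0.105 ] w 37.4595517257087
dpos [-0.   -0.   -0.12] rot [0. 0. 0.] | rows>= 2.4000000000000012 0.0
dpos [-0.1413  0.0106 -0.12  ] rot [0. 0. 0.] | rows>= 3.713501851352711 0.0
dpos [-0.1413  0.0106 -0.12  ] rot [ 0.   0.  11.4] | rows>= 3.713501851352711 1.3271245634458682
```

Call:
apply_moves:
  delta_pos:
    - [0,0,-0.005]
    - [0,0,-0.02]
    - [0,0,-0.045]
    - [0,0,-0.08]
    - [0,0,-0.115]
    - [0,0,-0.13]
    - [0,0,-0.13]
    - [0,0,-0.13]
  delta_rot:
    - [0,0,0]
    - [0,0,0]
    - [0,0,0]
    - [0,0,0]
    - [0,0,0]
    - [0,0,0]
    - [0,0,0]
    - [0,0,0]

```text
clock: 11.9
eef_pos: [478.7, -129.2, 200.8]
ee_rot: [-3.141, -0.0, 1.872]
force: [-0.2, 0.7, -5.4]
width: 37.3
```

Call:
apply_moves:
  delta_pos:
    - [-0.01,0.001,0]
    - [-0.035,0.003,0]
    - [-0.065,0.005,0]
    - [-0.095,0.0075,0]
    - [-0.125,0.0095,0]
    - [-0.1413,0.0106,0]
    - [-0.1413,0.0106,0]
    - [-0.1413,0.0106,0]
  delta_rot:
    - [0,0,3]
    - [0,0,6]
    - [0,0,9]
    - [0,0,12]
    - [0,0,16]
    - [0,0,16]
    - [0,0,16]
    - [0,0,16]

```text
clock: 12.7
eef_pos: [530.2, -260.7, 199.5]
ee_rot: [-3.138, -0.002, 1.592]
force: [-0.5, 0.7, -3.9]
width: 37.3
```

```bash
python3 - <<'E'
from m import *
sent([0,0,-.13],[0,0,0]);sent([-.1413,.0106,0],[0,0,16]); check(); print(get()[0])
from workcell import ctrl
import cv2
o=[]
for n,(x0,y0,x1,y1) in (("scene",(300,120,400,220)),("top",(320,150,420,250))):
    c=ctrl.camera(n); i=c["pixels"][:,:,::-1].copy(); cv2.imwrite(f"pics/{n}7.png",i);np.savez(f"{n}7.npz",**c)
    o.append(cv2.resize(i[y0:y1,x0:x1],None,fx=4,fy=4,interpolation=cv2.INTER_CUBIC))
cv2.imwrite("pics/g7.png",cv2.hconcat(o))
E
```

```text
t 12.7 err mm [-0.9234  0.3276 -1.9685] rot err deg 0.2132651487548053 J [-0.4571  0.3725  0.0545  1.2565  0.0001  1.0925] F [-0.5351  0.6619 -3.8687] M [0.0209 0.0256 0.0197] w 37.31288189129601
[ 531.1651 -261.0613  201.5022]
```

View pics/g7.png

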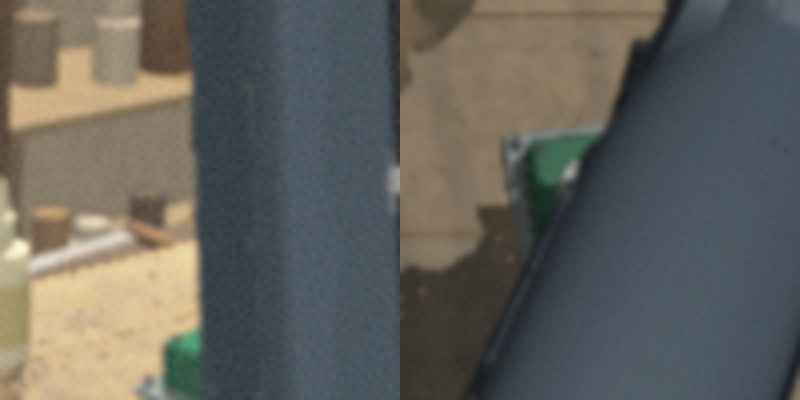

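Call:
apply_moves:
  delta_pos:
    - [0,0,0.005]
    - [0,0,0.012]
    - [0,0,0.018]
    - [0,0,0.022]
    - [0,0,0.0245]
    - [0,0,0.027]
    - [0,0,0.029]
    - [0,0,0.031]
  delta_rot:
    - [0,0,0]
    - [0,0,0]
    - [0,0,0]
    - [0,0,0]
    - [0,0,0]
    - [0,0,0]
    - [0,0,0]
    - [0,0,0]

```text
clock: 13.6
eef_pos: [531.2, -261.1, 170.5]
ee_rot: [3.142, 0.0, 1.592]
force: [-0.0, -0.3, -4.2]
width: 37.2
```

```bash
python3 - <<'E'
from m import *
sent([0,0,.031],[0,0,0]);check(); print(get()[0])
E
```

```text
t 13.6 err mm [ 0.0734 -0.0675 -0.0271] rot err deg 0.010232511633812317 J [-0.4568  0.386  -0.0008  1.1838 -0.0001  1.0923] F [-0.0027 -0.3365 -4.1881] M [ 0.002  -0.0252 -0.0153] w 37.23246458415151
[ 531.1638 -261.0645  170.5022]
```

Call:
apply_moves:
  delta_pos:
    - [0,0,0.0015]
    - [0,0,0.003]
    - [0,0,0.0045]
    - [0,0,0.006]
    - [0,0,0.007]
    - [0,0,0.008]
    - [0,0,0.009]
    - [0,0,0.009]
  delta_rot:
    - [0,0,0]
    - [0,0,0]
    - [0,0,0]
    - [0,0,0]
    - [0,0,0]
    - [0,0,0]
    - [0,0,0]
    - [0,0,0]

```text
clock: 14.4
eef_pos: [531.2, -261.1, 161.8]
ee_rot: [3.141, 0.0, 1.593]
force: [0.1, 1.2, -1.2]
width: 37.3
```

```bash
python3 - <<'E'
from m import *
sent([0,0,.009],[0,0,0]);check(); print(get()[0])
E
```

```text
t 14.4 err mm [ 0.0324 -0.0087  0.2604] rot err deg 0.014815063989283755 J [-0.4567  0.3909 -0.0164  1.1633 -0.0002  1.0923] F [ 0.0623  1.1614 -1.1879] M [ 0.0808  0.2174 -0.0204] w 37.29598031905626
[ 531.1634 -261.0655  161.5022]
```

Call:
apply_moves:
  delta_pos:
    - [0,0,0.0008]
    - [0,0,0.0012]
    - [0,0,0.0012]
    - [0,0,0.0012]
    - [0,0,0.0012]
    - [0,0,0.0012]
    - [0,0,0.0012]
    - [0,0,0.0012]
  delta_rot:
    - [0,0,0]
    - [0,0,-1]
    - [0,0,-2]
    - [0,0,-3]
    - [0,0,-4]
    - [0,0,-5]
    - [0,0,-6]
    - [0,0,-6]

```text
clock: 15.2
eef_pos: [531.6, -261.3, 161.6]
ee_rot: [3.14, 0.001, 1.698]
force: [-2.5, 0.3, 7.4]
width: 37.3
```

```bash
python3 - <<'E'
from m import *
sent([0,0,.0012],[0,0,-6]);check(); print(get()[0])
E
```

```text
t 15.2 err mm [ 0.4029 -0.2456  1.2997] rot err deg 0.11559214160428403 J [-0.4568  0.3905 -0.0174  1.1609 -0.0002  0.9871] F [-2.5144  0.3107  7.3835] M [ 0.2685  0.5288 -0.0696] w 37.293008737182774
[ 531.1633 -261.0656  160.3022]
```

Call:
apply_moves:
  delta_pos:
    - [0,0,0.0003]
    - [0,0,0.0003]
    - [0,0,0.0003]
    - [0,0,0.0003]
    - [0,0,0.0003]
    - [0,0,0.0003]
    - [0,0,0.0003]
    - [0,0,0.0003]
  delta_rot:
    - [0,0,-1]
    - [0,0,-2]
    - [0,0,-3]
    - [0,0,-4]
    - [0,0,-5]
    - [0,0,-6]
    - [0,0,-7]
    - [0,0,-8]

```text
clock: 16.0
eef_pos: [531.9, -261.4, 161.6]
ee_rot: [3.14, 0.002, 1.837]
force: [-0.6, 0.9, 8.6]
width: 37.2
```

```bash
python3 - <<'E'
from m import *
sent([0,0,.0003],[0,0,-8]);check(); print(get()[0])
E
```

```text
t 16.0 err mm [ 0.756  -0.3461  1.5941] rot err deg 0.1655018049461854 J [-0.4567  0.3905 -0.0175  1.16   -0.0001  0.8474] F [-0.5674  0.9211  8.577 ] M [ 0.1973  0.399  -0.0981] w 37.17547745900812
[ 531.1633 -261.0656  160.0022]
```

Call:
apply_moves:
  delta_pos:
    - [0,0,0.0002]
    - [0,0,0.0002]
    - [0,0,0.0002]
    - [0,0,0.0002]
    - [0,0,0.0002]
    - [0,0,0.0002]
    - [0,0,0.0002]
    - [0,0,0.0002]
  delta_rot:
    - [0,0,-1.3]
    - [0,0,-2.6]
    - [0,0,-3.9]
    - [0,0,-5.2]
    - [0,0,-6.5]
    - [0,0,-7.8]
    - [0,0,-9.1]
    - [0,0,-10.4]

```text
clock: 16.8
eef_pos: [532.4, -261.3, 161.3]
ee_rot: [3.139, 0.002, 2.019]
force: [1.1, 1.2, 5.9]
width: 37.4
```

```bash
python3 - <<'E'
from m import *
sent([0,0,.0002],[0,0,-10.4]);check(); print(get()[0])
E
```

```text
t 16.8 err mm [ 1.2252 -0.2177  1.5169] rot err deg 0.20808303433387867 J [-0.4565  0.3908 -0.0177  1.1589  0.0006  0.6657] F [1.118  1.1768 5.9401] M [ 0.4582 -0.225  -0.0954] w 37.387450287867544
[ 531.1633 -261.0656  159.8022]
```

Call:
apply_moves:
  delta_pos:
    - [0,0,0]
    - [0,0,0]
    - [0,0,0]
    - [0,0,0]
    - [0,0,0]
    - [0,0,0]
    - [0,0,0]
    - [0,0,0]
  delta_rot:
    - [0,0,-1]
    - [0,0,-2]
    - [0,0,-3]
    - [0,0,-4]
    - [0,0,-5]
    - [0,0,-6]
    - [0,0,-7]
    - [0,0,-8]

```text
clock: 17.6
eef_pos: [530.8, -261.0, 159.2]
ee_rot: [-3.141, -0.001, 2.159]
force: [0.5, -0.4, -3.6]
width: 37.2
```

```bash
python3 - <<'E'
from m import *
sent([0,0,0],[0,0,-8]);check(); print(get()[0])
E
```

```text
t 17.6 err mm [-0.3929  0.0226 -0.5688] rot err deg 0.10559983639981337 J [-0.4569  0.3928 -0.0201  1.1592 -0.0004  0.5254] F [ 0.488  -0.417  -3.5684] M [-0.0861 -0.0312  0.0121] w 37.224600544113635
[ 531.1633 -261.0656  159.8022]
```

Call:
apply_moves:
  delta_pos:
    - [0,0,0.001]
    - [0,0,0.003]
    - [0,0,0.005]
    - [0,0,0.007]
    - [0,0,0.009]
    - [0,0,0.011]
    - [0,0,0.013]
    - [0,0,0.013]
  delta_rot:
    - [0,0,-1]
    - [0,0,-1]
    - [0,0,-1]
    - [0,0,-1]
    - [0,0,-1]
    - [0,0,-1]
    - [0,0,-1]
    - [0,0,-1]

```text
clock: 18.4
eef_pos: [531.1, -261.1, 146.5]
ee_rot: [-3.141, -0.0, 2.175]
force: [0.8, -0.8, -5.3]
width: 37.3
```

```bash
python3 - <<'E'
from m import *
sent([0,0,.013],[0,0,-1]);check(); print(get()[0])
E
```

```text
t 18.4 err mm [-0.053   0.0055 -0.3154] rot err deg 0.020945182302821507 J [-0.4567  0.4006 -0.042   1.1285 -0.0002  0.5094] F [ 0.8486 -0.8181 -5.3264] M [-0.113  -0.0609  0.0156] w 37.29373728411427
[ 531.1628 -261.067   146.8022]
```

Sliding freely. On to the seat (expected TCP z about 131.5–132).

Call:
apply_moves:
  delta_pos:
    - [0,0,0.0025]
    - [0,0,0.005]
    - [0,0,0.0075]
    - [0,0,0.01]
    - [0,0,0.012]
    - [0,0,0.0135]
    - [0,0,0.015]
    - [0,0,0.0155]
  delta_rot:
    - [0,0,0]
    - [0,0,0]
    - [0,0,0]
    - [0,0,0]
    - [0,0,0]
    - [0,0,0]
    - [0,0,0]
    - [0,0,0]

```text
clock: 19.2
eef_pos: [531.1, -261.1, 132.3]
ee_rot: [3.141, 0.001, 2.176]
force: [-4.0, 1.6, 8.2]
width: 37.2
```

```bash
python3 - <<'E'
from m import *
sent([0,0,.0155],[0,0,0]);check(); print(get()[0])
E
```

```text
t 19.2 err mm [-0.0416 -0.017   0.9652] rot err deg 0.03877465670039313 J [-0.4568  0.4095 -0.0664  1.0942 -0.0002  0.5093] F [-3.9707  1.5553  8.1868] M [0.3598 0.7761 0.0039] w 37.24622455326991
[ 531.1621 -261.0686  131.3022]
```

Call:
apply_moves:
  delta_pos:
    - [0,0,-0.0008]
    - [0,0,-0.0008]
    - [0,0,-0.0008]
    - [0,0,-0.0008]
    - [0,0,-0.0008]
    - [0,0,-0.0008]
    - [0,0,-0.0008]
    - [0,0,-0.0008]
  delta_rot:
    - [0,0,0]
    - [0,0,0]
    - [0,0,0]
    - [0,0,0]
    - [0,0,0]
    - [0,0,0]
    - [0,0,0]
    - [0,0,0]
  jaw: 0.0854

```text
clock: 20.0
eef_pos: [531.2, -261.1, 132.1]
ee_rot: [-3.141, -0.0, 2.175]
force: [-0.3, -0.3, 0.1]
width: 85.4
```

Call:
apply_moves:
  delta_pos:
    - [0,0,-0.01]
    - [0,0,-0.03]
    - [0,0,-0.055]
    - [0,0,-0.085]
    - [0,0,-0.115]
    - [0,0,-0.14]
    - [0,0,-0.15]
    - [0,0,-0.15]
  delta_rot:
    - [0,0,0]
    - [0,0,0]
    - [0,0,0]
    - [0,0,0]
    - [0,0,0]
    - [0,0,0]
    - [0,0,0]
    - [0,0,0]

```text
clock: 20.8
eef_pos: [531.7, -261.3, 283.7]
ee_rot: [3.14, 0.003, 2.175]
force: [-0.7, 0.2, -1.3]
width: 85.5
```

```bash
python3 - <<'E'
from m import *
sent([0,0,-.0008],[0,0,0]);sent([0,0,-.15],[0,0,0]);check(); 
p,R=get();print(p)
plan([500,-20,290],R)
E
```

```text
t 20.8 err mm [ 0.5304 -0.2787  1.5518] rot err deg 0.15825565529216354 J [-0.4567  0.3473  0.2312  1.4519 -0.0002  0.5094] F [-0.7172  0.1688 -1.308 ] M [ 0.0185 -0.0305  0.0295] w 85.50802699740338
[ 531.1685 -261.0531  282.1022]
dpos [ 0.216   0.1114 -0.0079] rot [0. 0. 0.] | rows>= 4.863761245198741 0.0
```

Move aside to look.

Call:
apply_moves:
  delta_pos:
    - [0.015,0.008,0]
    - [0.05,0.026,0]
    - [0.09,0.046,0]
    - [0.13,0.067,0]
    - [0.17,0.088,0]
    - [0.2,0.103,0]
    - [0.216,0.111,0]
    - [0.216,0.111,0]
  delta_rot:
    - [0,0,0]
    - [0,0,0]
    - [0,0,0]
    - [0,0,0]
    - [0,0,0]
    - [0,0,0]
    - [0,0,0]
    - [0,0,0]

```text
clock: 21.6
eef_pos: [498.2, -17.5, 280.8]
ee_rot: [-3.14, -0.002, 2.179]
force: [-0.3, -0.6, 0.1]
width: 85.1
```

```bash
python3 - <<'E'
from m import *
sent([.216,.111,0],[0,0,0]);check()
from workcell import ctrl
import cv2
for n in ("scene","top"):
    c=ctrl.camera(n); i=c["pixels"][:,:,::-1].copy(); cv2.imwrite(f"pics/{n}8.png",i);np.savez(f"{n}8.npz",**c)
E
python3 ov2.py 8 531 -262 113.5 0.605 pics/ov8.png
```

```text
t 21.6 err mm [-1.5314  2.7406 -1.272 ] rot err deg 0.2472727652549653 J [-0.0354  0.1855  0.0005  1.3885  0.0004  0.9273] F [-0.3277 -0.5589  0.0797] M [-0.0152 -0.0053 -0.0015] w 85.12470840013374
top (np.int64(340), np.int64(159), np.int64(406), np.int64(229)) 6
scene (np.int64(331), np.int64(152), np.int64(397), np.int64(222)) 6
```

View pics/ov8.png

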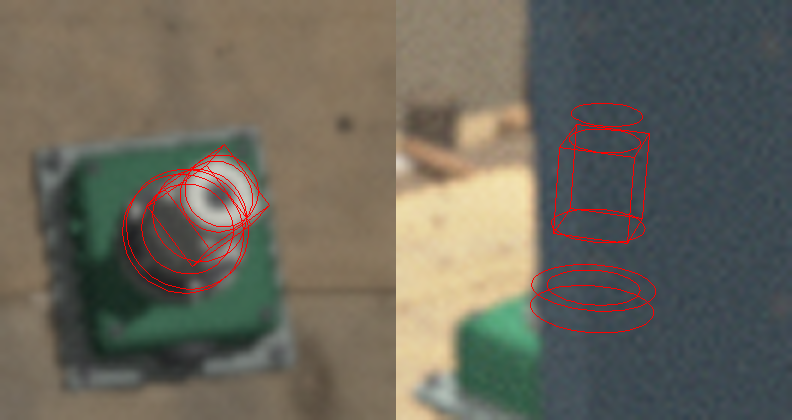

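View pics/top8.png

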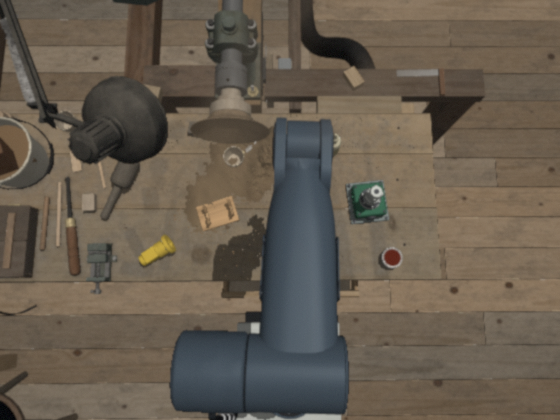

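View pics/scene8.png

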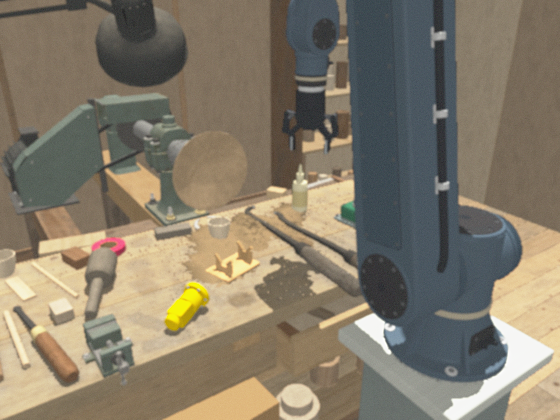

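```bash
python3 - <<'E'
from m import *
p,R=get(); plan([430,150,280],R)
E
```

```text
dpos [0.1797 0.0395 0.0021] rot [0. 0. 0.] | rows>= 3.6794341170014127 0.0
```

Call:
apply_moves:
  delta_pos:
    - [0.02,0.004,0]
    - [0.05,0.011,0]
    - [0.08,0.018,0]
    - [0.11,0.024,0]
    - [0.14,0.031,0]
    - [0.165,0.036,0]
    - [0.18,0.04,0.002]
    - [0.18,0.04,0.002]
  delta_rot:
    - [0,0,0]
    - [0,0,0]
    - [0,0,0]
    - [0,0,0]
    - [0,0,0]
    - [0,0,0]
    - [0,0,0]
    - [0,0,0]

```text
clock: 22.5
eef_pos: [429.7, 151.1, 279.4]
ee_rot: [-3.14, -0.0, 2.176]
force: [-0.1, 0.1, 0.0]
width: 85.6
```

```bash
python3 - <<'E'
from m import *
sent([.18,.04,.002],[0,0,0]);check()
from workcell import ctrl
import cv2
for n in ("scene","top"):
    c=ctrl.camera(n); i=c["pixels"][:,:,::-1].copy(); cv2.imwrite(f"pics/{n}9.png",i);np.savez(f"{n}9.npz",**c)
E
python3 ov2.py 9 531 -262 113.5 0.605 pics/ov9.png
```

```text
t 22.5 err mm [-0.5455  0.495  -0.7123] rot err deg 0.08914345709642266 J [ 0.338   0.1104 -0.0943  1.3674  0.0001  1.3032] F [-0.0753  0.1434  0.049 ] M [-0.024   0.007   0.0171] w 85.5534773886901
top (np.int64(340), np.int64(159), np.int64(406), np.int64(229)) 6
scene (np.int64(331), np.int64(152), np.int64(397), np.int64(222)) 6
```

View pics/ov9.png

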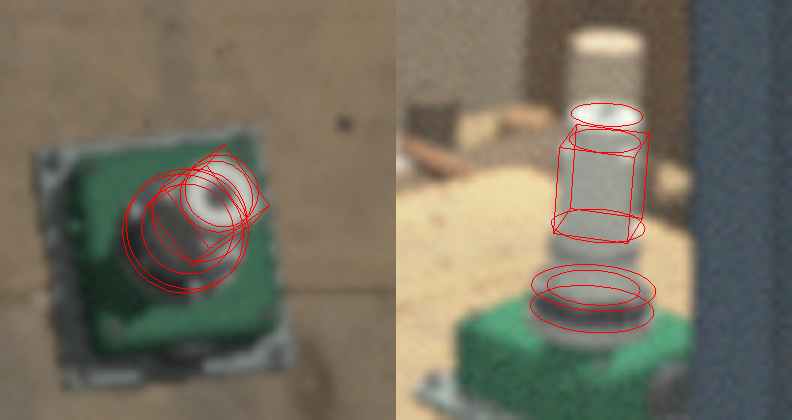

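```bash
python3 -c "
from workcell import ctrl
print(ctrl.observe()['qd']); print(ctrl.hand_in())"
```

```text
[-0.01504778 -0.00302789  0.00562694  0.00255209 -0.00098099  0.00089507]
the job is handed in; nothing more can be done
None
```

I took the coupling out of the cradle, stood it flange down on the bench and let go. I then gripped it afresh from above, set it over the shaft and turned it under about 11 N of push. It meshed about 16° past its standing orientation, slid home, and I released it and handed in at 22.6 s of 69 s.

**Home on the seat:** The measured tool height fell from 161.6 mm, resting on the tooth ends, to 132.3 mm. That is 29.3 mm against the expected 30 mm. The coupling model drawn at the home pose agreed with both cameras to about 2–3 mm, which is about the calibration error.

**Robot and bystanders:** The arm was clear and reading no contact force. The glue bottle, wax tin and cup looked unmoved in the pictures. I compared these by eye and did not measure them.

**Disagreements along the way:**
- The two cameras disagreed by up to about 5 mm in absolute position, so I placed the coupling using the measured coupling-to-shaft difference instead.
- I could not tell from the picture which of two groove orientations was right. The first one I turned through did not mesh; the second did.

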